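Top up the counting bay to three cases

TASK

The counting bay must hold exactly three black cases, and one or two are in it already: slide in, flat on the table and without lifting, as many loose cases as are missing and push the row up snug against the end stop, leaving the spare case outside in front of the bay. Only then press the green button fully down and let it go. Do not shift or knock over the torch, the tape roll or the cup.

Things in the scene. Friction and masses are not known exactly. Their poses are not given: they have to be found in the camera images.
- bay: Counting bay fixed to the table: a straight channel without a floor, aluminium side rails 30 mm high, 10 mm thick, 114 mm apart inside (x = +-57 mm), blue end stop, open mouth, 270 mm long inside. Origin: middle of the mouth, on the table; own +y runs in to the stop, x across. Blue flared guides lead in from y = -44 mm, 81 mm either side of the axis there. The mouth looks about to world -y.
- bay_stop (a point): Middle of the end stop's inner face, on the table, 270 mm in from the mouth. Cases lie in the bay one behind another with their 100 mm side across it; there is room for four.
- case_a: Hard black zip case lying flat: 100 mm (own x) by 60 mm (own y) by 34 mm high (z), 0.15 to 0.3 kg, edges rounded 6 mm, grey label and yellow tag on top. Origin: centre of its underside. All four are alike. Starts on the table in front of the mouth.
- case_b: Hard black zip case lying flat: 100 mm (own x) by 60 mm (own y) by 34 mm high (z), 0.15 to 0.3 kg, edges rounded 6 mm, grey label and yellow tag on top. Origin: centre of its underside. All four are alike. Starts on the table in front of the mouth.
- case_d: Hard black zip case lying flat: 100 mm (own x) by 60 mm (own y) by 34 mm high (z), 0.15 to 0.3 kg, edges rounded 6 mm, grey label and yellow tag on top. Origin: centre of its underside. All four are alike. Starts in the bay near the end stop.
- case_e: Hard black zip case lying flat: 100 mm (own x) by 60 mm (own y) by 34 mm high (z), 0.15 to 0.3 kg, edges rounded 6 mm, grey label and yellow tag on top. Origin: centre of its underside. All four are alike. Starts either in the bay as its second case, or on the table in front of the mouth; a flat white paper slip (ignore it) lies at the other place.
- done (a joint): The green push button's travel: 0 up, 0.006 m fully down (takes about 5 N); it springs back.
- done_top (a point): Centre of the green button's top, radius 18 mm, pressed straight down. It stands in a low black housing beside the bay, on the robot's side.
- torch: Bystander: orange torch standing upright, 44 mm across, 125 mm high. Origin: centre of its underside.
- tape: Bystander: amber roll of tape lying flat, 100 mm across, 45 mm high. Origin: centre of its underside.
- pot: Bystander: blue plastic cup, 76 mm across, 95 mm high. Origin: centre of its underside.

How it is judged:
On the way, in this order (a step that is already met when the one before it is completed fails the run):
1. exactly three cases stand snug in the bay, the spare one outside (((y of case_a in the frame of bay below -0.02 m and y of each of case_b, case_d, case_e in the frame of bay above 0.1 m and x of case_b in the frame of bay between -0.03 and 0.03 m and x of case_d in the frame of bay between -0.03 and 0.03 m and x of case_e in the frame of bay between -0.03 and 0.03 m) or (y of case_b in the frame of bay below -0.02 m and y of each of case_a, case_d, case_e in the frame of bay above 0.1 m and x of case_a in the frame of bay between -0.03 and 0.03 m and x of case_d in the frame of bay between -0.03 and 0.03 m and x of case_e in the frame of bay between -0.03 and 0.03 m) or (y of case_d in the frame of bay below -0.02 m and y of each of case_a, case_b, case_e in the frame of bay above 0.1 m and x of case_a in the frame of bay between -0.03 and 0.03 m and x of case_b in the frame of bay between -0.03 and 0.03 m and x of case_e in the frame of bay between -0.03 and 0.03 m) or (y of case_e in the frame of bay below -0.02 m and y of each of case_a, case_b, case_d in the frame of bay above 0.1 m and x of case_a in the frame of bay between -0.03 and 0.03 m and x of case_b in the frame of bay between -0.03 and 0.03 m and x of case_d in the frame of bay between -0.03 and 0.03 m))), for 0.2 s.
2. the green button is pressed fully down (value of joint done above 0.0045 m), for 0.05 s.
At the end, for the whole second after the job is handed in: Exactly three cases lie in the bay, all within the first 170 mm from the end stop (centres; three snug cases reach 150 mm, so at most 20 mm of gaps in all); the centre of the fourth lies at least 20 mm outside the mouth; all at rest flat on the table, and the button is up again (((y of case_a in the frame of bay below -0.02 m and y of each of case_b, case_d, case_e in the frame of bay above 0.1 m and x of case_b in the frame of bay between -0.03 and 0.03 m and x of case_d in the frame of bay between -0.03 and 0.03 m and x of case_e in the frame of bay between -0.03 and 0.03 m) or (y of case_b in the frame of bay below -0.02 m and y of each of case_a, case_d, case_e in the frame of bay above 0.1 m and x of case_a in the frame of bay between -0.03 and 0.03 m and x of case_d in the frame of bay between -0.03 and 0.03 m and x of case_e in the frame of bay between -0.03 and 0.03 m) or (y of case_d in the frame of bay below -0.02 m and y of each of case_a, case_b, case_e in the frame of bay above 0.1 m and x of case_a in the frame of bay between -0.03 and 0.03 m and x of case_b in the frame of bay between -0.03 and 0.03 m and x of case_e in the frame of bay between -0.03 and 0.03 m) or (y of case_e in the frame of bay below -0.02 m and y of each of case_a, case_b, case_d in the frame of bay above 0.1 m and x of case_a in the frame of bay between -0.03 and 0.03 m and x of case_b in the frame of bay between -0.03 and 0.03 m and x of case_d in the frame of bay between -0.03 and 0.03 m)) and linear speed of each of case_a, case_b, case_d, case_e below 0.02 m/s and value of joint done below 0.0015 m); the robot touches nothing.
It fails at once if a case is lifted more than 20 mm off the table or tipped (height (world z) of any of case_a, case_b, case_d, case_e above 0.02 m or angle between any of case_a, case_b, case_d, case_e's own z axis and vertical above 0.4 rad).
It fails at once if the button is pressed before exactly three cases are snug in the bay (value of joint done above 0.003 m and not ((y of case_a in the frame of bay below -0.02 m and y of each of case_b, case_d, case_e in the frame of bay above 0.1 m and x of case_b in the frame of bay between -0.03 and 0.03 m and x of case_d in the frame of bay between -0.03 and 0.03 m and x of case_e in the frame of bay between -0.03 and 0.03 m) or (y of case_b in the frame of bay below -0.02 m and y of each of case_a, case_d, case_e in the frame of bay above 0.1 m and x of case_a in the frame of bay between -0.03 and 0.03 m and x of case_d in the frame of bay between -0.03 and 0.03 m and x of case_e in the frame of bay between -0.03 and 0.03 m) or (y of case_d in the frame of bay below -0.02 m and y of each of case_a, case_b, case_e in the frame of bay above 0.1 m and x of case_a in the frame of bay between -0.03 and 0.03 m and x of case_b in the frame of bay between -0.03 and 0.03 m and x of case_e in the frame of bay between -0.03 and 0.03 m) or (y of case_e in the frame of bay below -0.02 m and y of each of case_a, case_b, case_d in the frame of bay above 0.1 m and x of case_a in the frame of bay between -0.03 and 0.03 m and x of case_b in the frame of bay between -0.03 and 0.03 m and x of case_d in the frame of bay between -0.03 and 0.03 m))).
It fails at once if a bystander is shifted more than 30 mm or knocked over (distance of any of torch, tape, pot from where it was at the start of the episode above 0.03 m or angle between any of torch, tape, pot's own z axis and vertical above 0.5 rad).
It also fails if it takes over 64 s, if anything falls off the work surface, if the arm or the gripper's body presses on something with over 40 N, if the wrist force passes 120 N, or if a joint passes its speed limit or range.

ROBOT

A 7-joint arm with a two-finger parallel gripper is mounted at the origin on the work surface. World frame = base frame: x ahead of the robot, y to its left, z up, the work surface at z = 0. Lengths are in m, angles in rad, forces in N, time in s.
With the tool pointing down it reaches from about 0.425 to 0.875 m from the base axis. Payload 4.7 kg.
Tool frame: the origin (TCP) lies midway between the tips of the shut fingers; the grasp point (between the pads) lies manip.grip_point_offset behind it (manip.grip_point_offset is the distance from the TCP to the grasp point, in m); z points along the fingers, y is the direction in which the jaws open and shut (so a half turn about z gives the same grasp; the last joint's range is limited). The gripper opens to 87 mm and grips with 3 to 60 N. Pads are 19 mm wide; open, the fingers measure 117 mm over their backs; the gripper's body (75 mm by 190 mm) begins 51 mm behind the grasp point.
Start: joints at [1.297, 0.321, -0.07, 1.45, 0.023, 1.371, -0.057], TCP at [0.184, -0.623, 0.223] pointing down, gripper open.
Joint ranges: [-2.86, 2.86], [-0.3, 2.09], [-1.38, 1.24], [0.06, 2.45], [-1.56, 4.7], [0.09, 2.05], [-2.69, 2.69]. Speed limits (rad/s): [2.57, 2.57, 3.14, 3.14, 3.14, 3.14, 3.14].

INTERFACE

Orientations are given as a unit quaternion [x, y, z, w].
In Python, from station import manip, eyes, job gives the robot as it stands.
- The arm moves only by the shell command python3 -m pendant 'ROWS' [FORCE]. ROWS is JSON, a list of rows, each a list of 3 entries, a list of its own where there are three numbers: the shift along the tool's x, y, z in m, then the turn about the tool's z in degrees, then the closure, from 0 (fully open) to 1 (shut). A call has 1 to 20 rows; each row shifts and turns the commanded pose from where the row before left it, along the tool's axes as they then stand; what a row does not reach is not made up. A row lasts 1/8 s, in which the tool goes at most 62.5 mm and 10.7 degrees, less where a joint would pass 70% of its speed; a pose out of reach is approached as far as the arm can. A call with a gripper value outside its range is refused whole. The fingers move at their own pace and stop on an object; FORCE is the grip in N (left out, the last holds). Time passes only in rows, so rows that do not move let the fingers close. It gives the time, the measured TCP pose, the force and the opening at its end, in the units of the state.
- manip.get_state(): the state, without advancing time (a new reading comes with each control period).
- eyes.get_image(name): name is "side" or "top"; returns a dict with "color" (420x560x3 uint8, red, green, blue), "K" (3x3 intrinsics, pixels), "rvec" (rotation vector, rad) and "tvec" (3), from world to camera coordinates, as OpenCV has them. Camera axes: x right, y down, z forward; pixel columns grow to the right and rows downward; lengths in m; the calibration is good to about 2 mm. A picture is of the moment at which its call begins. There is no depth.
- job.close_job(): hands the job in, once; it reports no verdict.
The state is a dict: "time": time; "qpos": joint angles; "qd": joint speeds; "effort": joint torques, N m; "tcp_pos": TCP position; "eef_rot": TCP orientation; "wrist_force": force on the tool from outside, world axes, zero at the start; "moment": the same for the moment, N m; "grip_width": finger opening in m.
Only numpy, scipy, OpenCV 4.12 (cv2) and the standard library are available. Lean on these libraries where they do the work, as an engineer would, in place of code of your own. Each camera call takes 0.05 s, during which the arm holds its last target. There are 200 camera calls.

## Working session

There is one attempt and no reset: what is moved stays moved. The work goes in short steps, Python scripts to look and compute and a shell command to move; the robot and the scene stay as the last step left them, time stands still between calls to the robot, and variables do not carry over. Pictures are saved under pics/ and viewed, about 8 in all and at most 12, crops included, and the job is handed in when it is done.

```bash
mkdir -p pics
cat > h.py <<'E'
import numpy as np, cv2
from station import manip, eyes, job
def look(n,f):
    im=eyes.get_image(n); cv2.imwrite('pics/'+f,im['color'][:,:,::-1]); np.savez('pics/'+n+'.npz',**{k:np.array(v) for k,v in im.items()}); return im
def pt(n,u,v,z):
    d=np.load('pics/'+n+'.npz'); R=cv2.Rodrigues(d['rvec'])[0]; t=d['tvec'].ravel()
    r=R.T@np.linalg.solve(d['K'],[u,v,1]); c=-R.T@t
    return (c+r*(z-c[2])/r[2]).round(4)
def px(n,p):
    d=np.load('pics/'+n+'.npz'); return cv2.projectPoints(np.array([p],float),d['rvec'],d['tvec'],d['K'],None)[0].ravel().round(1)
E
python3 - <<'E'
from h import *
a=look('top','t1.png');b=look('side','s1.png')
for im in (a,b):
    R=cv2.Rodrigues(np.array(im['rvec']))[0];print(-R.T@np.array(im['tvec']).ravel())
print(manip.get_state(), manip.grip_point_offset)
E
```

```text
[ 0.41852783 -0.04348333  0.95006359]
[ 0.42753735 -0.90141789  0.72109165]
{'time': 0.1, 'qpos': array([ 1.29709912,  0.32181869, -0.07004384,  1.4515316 ,  0.02258055,
        1.37080648, -0.05688182]), 'qd': array([ 1.09608486e-04, -7.32805543e-04, -1.55562071e-03, -7.34637192e-05,
        6.21858632e-04, -3.76424255e-04,  1.52975313e-03]), 'effort': array([ 6.89181525e-05, -4.92570198e+01, -4.05538296e-01, -3.13397312e+01,
       -6.40566624e-02,  3.94420791e-02,  5.12072245e-05]), 'tcp_pos': array([ 0.18429307, -0.62281518,  0.22153596]), 'eef_rot': array([ 9.89663851e-01,  1.43403876e-01, -1.69643020e-04, -8.72725764e-04]), 'wrist_force': array([ 0.02992468, -0.63630271,  1.29666562]), 'moment': array([-0.00131851,  0.0579777 , -0.01491546]), 'grip_width': 0.08708097069687795} 0.0187
```

View pics/t1.png

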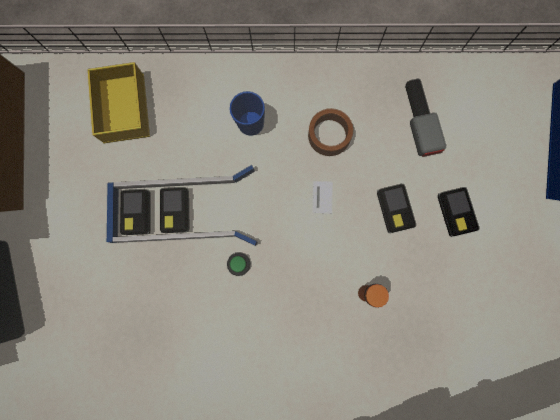

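View pics/s1.png

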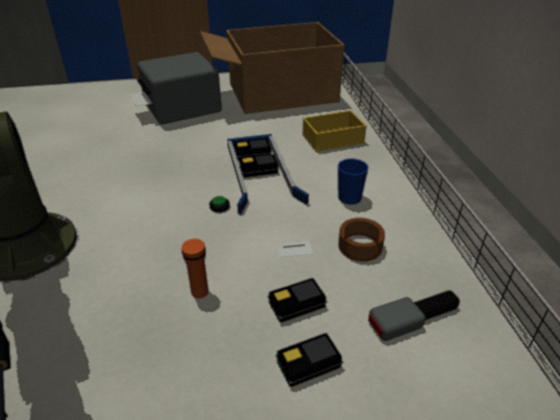

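The top view (left = +y, up = +x) shows two cases already in the bay, at (134,212) and (173,210), and the slip at (324,197). So one case is missing. The loose cases are at (396,208) and (458,211), the torch is at (377,296), the tape at (331,132), the cup at (248,112) and the button at (238,264). Next I'll fit the case poses and take a closer look at the bay.

```bash
cat >> h.py <<'E'
from scipy.optimize import minimize
def fitcase(n,u,v,yaw0=0,r=40,thr=60):
    d=np.load('pics/'+n+'.npz'); im=d['color']; big=cv2.resize(im,None,fx=4,fy=4,interpolation=cv2.INTER_CUBIC)
    g=big.max(2); roi=np.zeros_like(g); cv2.circle(roi,(int(4*u),int(4*v)),4*r,255,-1)
    m=cv2.morphologyEx(((g<thr)&(roi>0)).astype(np.uint8),cv2.MORPH_CLOSE,np.ones((65,65)))
    k,lab,st,ce=cv2.connectedComponentsWithStats(m); 
    m=(lab==1+np.argmax(st[1:,4])).astype(np.uint8)
    def rast(q):
        x,y,a=q; c,s=np.cos(a),np.sin(a); P=[]
        for z,e in ((0,0.003),(0.006,0),(.028,0),(.034,.004)):
            for sx in(-1,1):
                for sy in(-1,1):
                    X,Y=sx*(.05-e),sy*(.03-e); P.append([x+c*X-s*Y,y+s*X+c*Y,z])
        uv=cv2.projectPoints(np.array(P),d['rvec'],d['tvec'],d['K'],None)[0].reshape(-1,2)*4+1.5
        o=np.zeros_like(m); cv2.fillConvexPoly(o,cv2.convexHull((uv*16).round().astype(np.int32)),1,shift=4); return o
    f=lambda q: float((rast(q)!=m).sum())/max(1,m.sum())
    p=pt(n,u,v,.03); best=None
    for a in (yaw0-.3,yaw0,yaw0+.3):
        s=minimize(f,[p[0],p[1],a],method='Nelder-Mead',options=dict(initial_simplex=[[p[0],p[1],a],[p[0]+.01,p[1],a],[p[0],p[1]+.01,a],[p[0],p[1],a+.1]]))
        if best is None or s.fun<best.fun: best=s
    return best.x.round(4),round(best.fun,3)
E
python3 - <<'E'
from h import *
for u,v in ((396,208),(458,211)): print('loose',fitcase('top',u,v))
for u,v in ((134,212),(173,210)): print('bay c',pt('top',u,v,.034))
print('torch',pt('top',377,296,.125),'tape',pt('top',331,132,.045),'cup',pt('top',248,110,.095),'button',pt('top',238,264,.02))
d=np.load('pics/top.npz');c=d['color'][150:290,90:290]
cv2.imwrite('pics/c1.png',cv2.resize(c,None,fx=4,fy=4,interpolation=cv2.INTER_CUBIC)[:,:,::-1])
E
```

```text
loose (array([ 0.5691, -0.2779,  0.2604]), np.float64(0.085))
loose (array([ 0.5622, -0.4136,  0.2439]), np.float64(0.064))
bay c [0.5535 0.3028 0.034 ]
bay c [0.5586 0.2162 0.034 ]
torch [ 0.3815 -0.2098  0.125 ] tape [ 0.736 -0.133  0.045] cup [0.7671 0.0489 0.095 ] button [0.4421 0.0706 0.02  ]
```

View pics/c1.png

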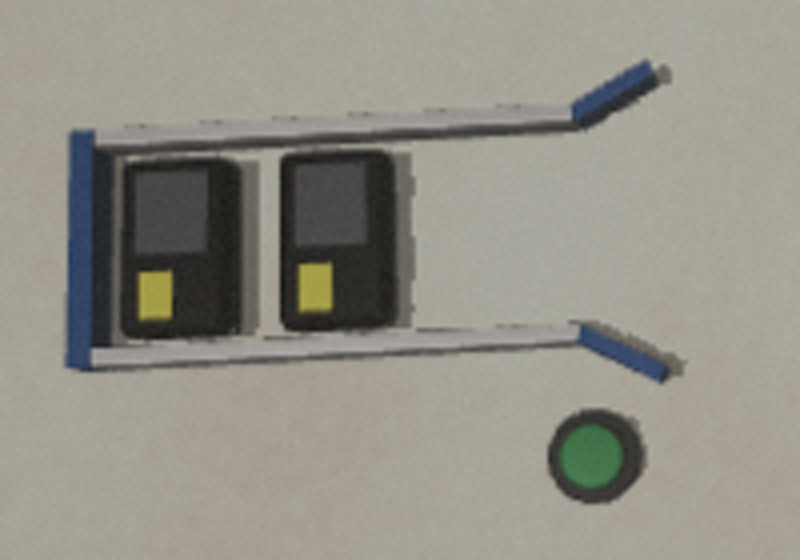

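```bash
cat >> h.py <<'E'
def bayfix():
    q=[pt('top',90+x/4,150+y/4,.03)[:2] for x,y in ((575,123),(582,325),(95,147),(92,348))]
    return q
E
python3 - <<'E'
from h import *
q=bayfix()
print(q, np.linalg.norm(q[0]-q[1]),np.linalg.norm(q[2]-q[3]))
mo=(q[0]+q[1])/2; st=(q[2]+q[3])/2; a=(st-mo)/np.linalg.norm(st-mo); yaw=np.arctan2(-a[0],a[1]); print(mo,st,np.linalg.norm(st-mo),'yaw',yaw)
for b in ((0.442,.0706),(.5691,-.2779),(.5622,-.4136)):
    v=np.array(b)-mo; print('inbay',v@[a[1],-a[0]],v@a)
# bay cases: crop outlines top surface
for x,y in ((183,245),(340,240)):
    v=pt('top',90+x/4,150+y/4,.03)[:2]-mo; print('case centre approx',v@[a[1],-a[0]],v@a)
s=manip.get_state(); R=cv2.Rodrigues
from scipy.spatial.transform import Rotation as Ro
T=Ro.from_quat(s['eef_rot']).as_matrix(); print(T.round(3)); print('tool shift',T.T@(np.array([.5691,-.2779,.1])-s['tcp_pos']))
E
```

```text
[array([0.6265, 0.084 ]), array([0.513 , 0.0768]), array([0.6112, 0.3541]), array([0.4981, 0.3472])] 0.11372814075680648 0.11331028196946645
[0.56975 0.0804 ] [0.55465 0.35065] 0.270671521405559 yaw 0.05581615422265509
inbay -0.12809776706448842 -0.0026579264647574614
inbay -0.02063753316563453 -0.35770575159596935
inbay -0.03509710755926198 -0.4928094921376552
case centre approx -0.001649517827666206 0.22053546560799744
case centre approx -0.003041925119142137 0.13287663147284226
[[ 0.959  0.284 -0.001]
 [ 0.284 -0.959  0.002]
 [-0.    -0.002 -1.   ]]
tool shift [ 0.4668924  -0.22128792  0.12188927]
```

```bash
python3 -m pendant '[[[0.052,-0.0246,0],1.6,0],[[0.052,-0.0246,0],0,0],[[0.052,-0.0246,0],0,0],[[0.052,-0.0246,0],0,0],[[0.052,-0.0246,0],0,0],[[0.052,-0.0246,0],0,0],[[0.052,-0.0246,0.02],0,0],[[0.052,-0.0246,0.04],0,0],[[0.05,-0.0246,0.03],0,0],[[0,0,0.03],0,0],[[0,0,0],0,0],[[0,0,0],0,0]]' 20
python3 - <<'E'
from h import *
from scipy.spatial.transform import Rotation as Ro
s=manip.get_state();T=Ro.from_quat(s['eef_rot']).as_matrix()
print('yaw',np.arctan2(T[1,0],T[0,0]),'shift',T.T@(np.array([.5691,-.2779,.012])-s['tcp_pos']))
look('side','s2.png');look('top','t2.png')
E
```

```text
time: 1.6
tcp_pos: [0.5714, -0.2943, 0.1082]
eef_rot: [0.992, 0.129, 0.0, 0.001]
wrist_force: [0.1, -0.0, -0.5]
grip_width: 0.0868
yaw 0.25806312024375166 shift [ 0.00190711 -0.01651911  0.09616824]
```

View pics/s2.png

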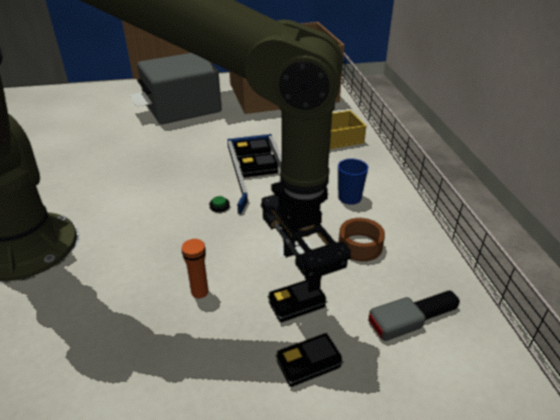

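The side view shows the gripper above the nearer case, at (297,298), and clear of the torch and tape. I'll correct by -16.5 mm along tool y, then go down.

```bash
python3 -c "
from h import *
c,s=np.cos(.26),np.sin(.26)
for x,y in((-.05,-.03),(.05,-.03),(.05,.03),(-.05,.03)): print(px('side',[.5691+c*x-s*y,-.2779+s*x+c*y,.034]))"
python3 -m pendant '[[[0.002,-0.0165,0],0,0],[[0,0,0.03],0,0],[[0,0,0.03],0,0],[[0,0,0.02],0,0],[[0,0,0.015],0,0],[[0,0,0],0,0]]' 20
```

```text
[280.1 312.5]
[327.7 295.4]
[312.9 275. ]
[267.  290.6]
time: 2.45
tcp_pos: [0.5687, -0.276, 0.0114]
eef_rot: [0.992, 0.13, -0.001, -0.0]
wrist_force: [-0.0, -0.3, 0.5]
grip_width: 0.0869
```

```bash
python3 -m pendant '[[[0,0,0],0,1],[[0,0,0],0,1],[[0,0,0],0,1],[[0,0,0],0,1],[[0,0,0],0,1],[[0,0,0],0,1]]' 25
python3 - <<'E'
from h import *
from scipy.spatial.transform import Rotation as Ro
s=manip.get_state();T=Ro.from_quat(s['eef_rot']).as_matrix();yaw=np.arctan2(T[1,0],T[0,0])
print('yaw',yaw,'turn',np.degrees(yaw-.0558))
mo=np.array([.56975,.0804]);y=.0558;a=np.array([-np.sin(y),np.cos(y)])
# tool axes after turn: x=(c,s), y=(s,-c)
X=np.array([np.cos(y),np.sin(y)]);Y=-a
for t in (-.09,.0,.05): v=mo+a*t-s['tcp_pos'][:2]; print(t,v@X,v@Y)
E
```

```text
time: 3.2
tcp_pos: [0.5698, -0.2769, 0.0129]
eef_rot: [0.992, 0.13, 0.0, 0.001]
wrist_force: [2.3, -1.8, 3.2]
grip_width: 0.0595
yaw 0.2597335765477702 turn 11.684533237195335
-0.09 0.019888946963200593 -0.266765169070488
0.0 0.019888946963200538 -0.35676516907048794
0.05 0.019888946963200562 -0.40676516907048793
```

```bash
python3 -m pendant '[[[0,0,0],6,1],[[0,0,0],5.7,1],[[0.005,-0.02,0],0,1],[[0.005,-0.03,0],0,1],[[0.005,-0.03,0],0,1],[[0.005,-0.03,0],0,1],[[0,-0.03,0],0,1],[[0,-0.03,0],0,1],[[0,-0.03,0],0,1],[[0,-0.03,0],0,1],[[0,-0.025,0],0,1],[[0,-0.015,0],0,1],[[0,0,0],0,1],[[0,0,0],0,1]]'
python3 - <<'E'
from h import *
from scipy.spatial.transform import Rotation as Ro
s=manip.get_state();T=Ro.from_quat(s['eef_rot']).as_matrix();yaw=np.arctan2(T[1,0],T[0,0])
mo=np.array([.56975,.0804]);y=.0558;a=np.array([-np.sin(y),np.cos(y)]);v=s['tcp_pos'][:2]-mo
print('yaw',yaw,'bay x,y',v@[np.cos(y),np.sin(y)],v@a)
look('side','s3.png');look('top','t3.png')
E
```

```text
time: 4.95
tcp_pos: [0.5744, -0.0034, 0.0129]
eef_rot: [1.0, 0.029, 0.0, -0.001]
wrist_force: [-1.3, 1.7, 7.4]
grip_width: 0.0595
yaw 0.0575596397065695 bay x,y -1.6514036576100247e-06 -0.08389536576244225
```

View pics/s3.png

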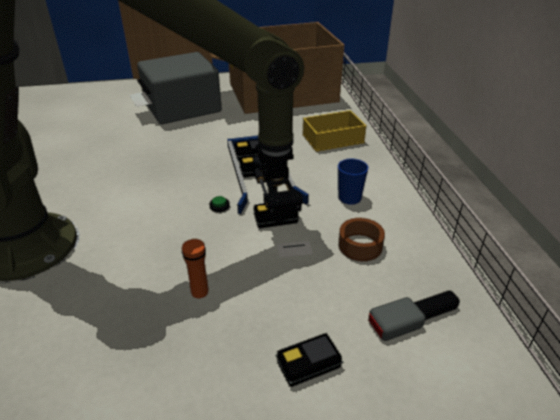

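The side view shows the gripped case squared up just before the mouth at about (277,214), between the guides. I'm sliding it in.

```bash
python3 -c "
from h import *
c,s=np.cos(.0558),np.sin(.0558)
for x,y in((-.05,-.03),(.05,-.03)): print(px('side',[.5744+c*x-s*y,-.0034+s*x+c*y,.0]))"
python3 -m pendant '[[[0,-0.02,0],0,1],[[0,-0.02,0],0,1],[[0,-0.02,0],0,1],[[0,-0.02,0],0,1],[[0,-0.02,0],0,1],[[0,-0.02,0],0,1],[[0,-0.01,0],0,1],[[0,0,0],0,1],[[0,0,0],0,1]]'
```

```text
[258.2 229.7]
[299.5 223.6]
time: 6.18
tcp_pos: [0.5675, 0.1244, 0.0129]
eef_rot: [1.0, 0.028, 0.0, -0.0]
wrist_force: [0.8, -0.4, 5.8]
grip_width: 0.0599
```

```bash
python3 -m pendant '[[[0,0,0],0,0.05],[[0,0,0],0,0.05],[[0,0,0],0,0.05],[[0,0,0],0,0.05],[[0,0,-0.03],0,0.05],[[0,0,-0.03],0,0.05],[[0,0,-0.02],0,1],[[0,0.04,0],0,1],[[0,0.05,0],0,1],[[0,0,0],0,1],[[0,0,0],0,1],[[0,0,0],0,1]]'
python3 -c "
from h import *
look('top','t4.png')"
```

```text
time: 7.68
tcp_pos: [0.5718, 0.036, 0.0922]
eef_rot: [1.0, 0.029, -0.0, -0.0]
wrist_force: [0.0, -0.4, 0.7]
grip_width: 0.0309
```

View pics/t4.png

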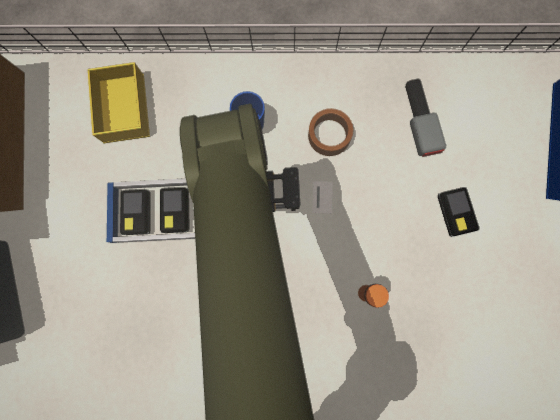

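The top view shows the two bay cases unmoved at (134,212) and (173,210), the spare at (458,211) and the bystanders in place. The third case is hidden under the arm. I'll finish closing the fingers, lower them behind it and push gently.

```bash
python3 -m pendant '[[[0,0,0.03],0,1],[[0,0,0.03],0,1],[[0,0,0.017],0,1],[[0,0,0],0,1]]' 
python3 -m pendant '[[[0,-0.01,0],0,1],[[0,-0.01,0],0,1],[[0,-0.01,0],0,1],[[0,-0.01,0],0,1],[[0,-0.01,0],0,1],[[0,-0.01,0],0,1],[[0,-0.01,0],0,1],[[0,-0.01,0],0,1],[[0,-0.01,0],0,1],[[0,0,0],0,1]]'
python3 -c "
from h import *
look('side','s5.png');look('top','t5.png')"
```

```text
time: 8.22
tcp_pos: [0.5709, 0.0349, 0.014]
eef_rot: [1.0, 0.028, -0.001, -0.0]
wrist_force: [-0.5, -0.6, 0.3]
grip_width: 0.0008
time: 9.48
tcp_pos: [0.5667, 0.1258, 0.0151]
eef_rot: [1.0, 0.029, -0.0, -0.001]
wrist_force: [-0.3, -0.7, -0.9]
grip_width: 0.0008
```

View pics/s5.png

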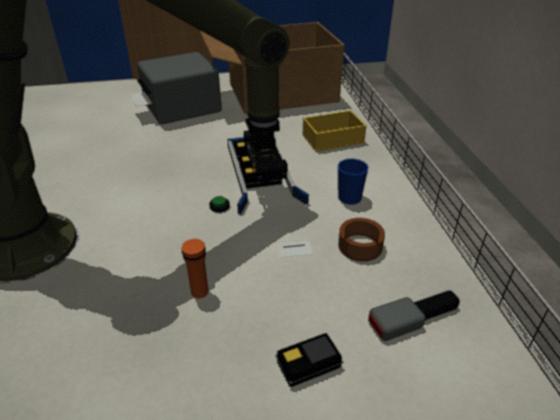

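The side view shows three yellow tags in the bay at about (240-250,145-172), with the row being pushed. The wrist force is still small, so I'll continue until it rises.

```bash
python3 -m pendant '[[[0,-0.006,0],0,1],[[0,-0.006,0],0,1],[[0,-0.006,0],0,1],[[0,0,0],0,1]]'
python3 -m pendant '[[[0,-0.003,0],0,1],[[0,-0.003,0],0,1],[[0,0,0],0,1]]'
```

```text
time: 10.07
tcp_pos: [0.5658, 0.1436, 0.0152]
eef_rot: [1.0, 0.029, -0.0, -0.001]
wrist_force: [0.1, 0.4, -0.6]
grip_width: 0.0006
time: 10.45
tcp_pos: [0.5658, 0.1478, 0.0153]
eef_rot: [1.0, 0.028, 0.0, 0.0]
wrist_force: [-0.5, -2.8, -0.3]
grip_width: 0.0001
```

```bash
python3 -m pendant '[[[0,-0.003,0],0,1],[[0,-0.003,0],0,1],[[0,0,0],0,1]]'
python3 -m pendant '[[[0,-0.002,0],0,1],[[0,-0.002,0],0,1],[[0,0,0],0,1]]'
python3 -m pendant '[[[0,-0.002,0],0,1],[[0,-0.002,0],0,1],[[0,0,0],0,1]]'
```

```text
time: 10.82
tcp_pos: [0.5655, 0.1541, 0.0153]
eef_rot: [1.0, 0.028, 0.0, 0.0]
wrist_force: [0.3, -3.8, 0.9]
grip_width: -0.0
time: 11.2
tcp_pos: [0.5652, 0.1582, 0.0153]
eef_rot: [1.0, 0.028, 0.0, -0.0]
wrist_force: [-0.7, -4.3, 1.4]
grip_width: 0.0005
time: 11.58
tcp_pos: [0.565, 0.1622, 0.0153]
eef_rot: [1.0, 0.028, 0.0, -0.0]
wrist_force: [-0.2, -4.5, 1.8]
grip_width: 0.0005
```

```bash
python3 -m pendant '[[[0,-0.002,0],0,1],[[0,-0.002,0],0,1],[[0,0,0],0,1]]'
python3 -c "
from h import *
look('side','s6.png');im=look('top','t6.png')
c=im['color'][150:290,90:290]; d=np.load('pics/side.npz')['color'][120:220,200:330]
a=cv2.resize(c,(800,560)); 
cv2.imwrite('pics/c6.png',cv2.resize(d,None,fx=6,fy=6,interpolation=cv2.INTER_CUBIC)[:,:,::-1])"
```

```text
time: 11.95
tcp_pos: [0.565, 0.1629, 0.0153]
eef_rot: [1.0, 0.027, -0.0, 0.002]
wrist_force: [0.3, -9.7, 4.1]
grip_width: 0.0004
```

View pics/c6.png

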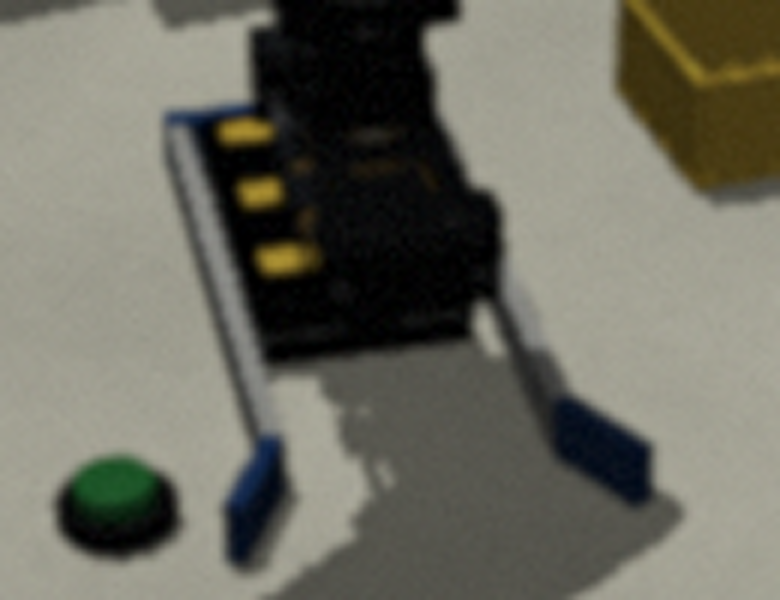

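The side crop shows the three tags evenly spaced, and the motion stalled with the force jumping to about 10 N, so the row is against the stop. I'll back off, lift and go above the button.

```bash
python3 -m pendant '[[[0,0.006,0],0,1],[[0,0.006,0],0,1],[[0,0,-0.04],0,1],[[0,0,-0.06],0,1],[[-0.03,0.02,0],0,1],[[-0.04,0.03,0],0,1],[[-0.038,0.023,0],0,1],[[-0.02,0,0],0,1],[[0,0,0],0,1],[[0,0,0],0,1]]'
python3 - <<'E'
from h import *
im=look('top','t7.png');look('side','s7.png')
b=np.load('pics/side.npz')['color'].astype(int); g=(b[:,:,1]>b[:,:,0]*1.5)&(b[:,:,1]>b[:,:,2]*1.3); g[:, :190]=0; g[:,240:]=0;g[:180]=0;g[230:]=0
ys,xs=np.nonzero(g);print('green side',xs.mean(),ys.mean(),len(xs))
for z in(.01,.02,.03,.04):print(z,pt('side',xs.mean(),ys.mean(),z),pt('top',90+592/4,150+455/4,z))
A=cv2.resize(im['color'][150:290,90:290],(800,560),interpolation=cv2.INTER_CUBIC)
cv2.imwrite('pics/c7.png',A[:,:,::-1])
E
```

```text
time: 13.3
tcp_pos: [0.4426, 0.0749, 0.1156]
eef_rot: [1.0, 0.028, 0.001, -0.0]
wrist_force: [-0.2, 0.2, 0.2]
grip_width: 0.0009
green side 218.8357142857143 202.30714285714285 140
0.01 [0.4429 0.0747 0.01  ] [0.4429 0.0719 0.01  ]
0.02 [0.4427 0.0609 0.02  ] [0.4426 0.0706 0.02  ]
0.03 [0.4425 0.0472 0.03  ] [0.4424 0.0694 0.03  ]
0.04 [0.4422 0.0335 0.04  ] [0.4421 0.0682 0.04  ]
```

View pics/c7.png

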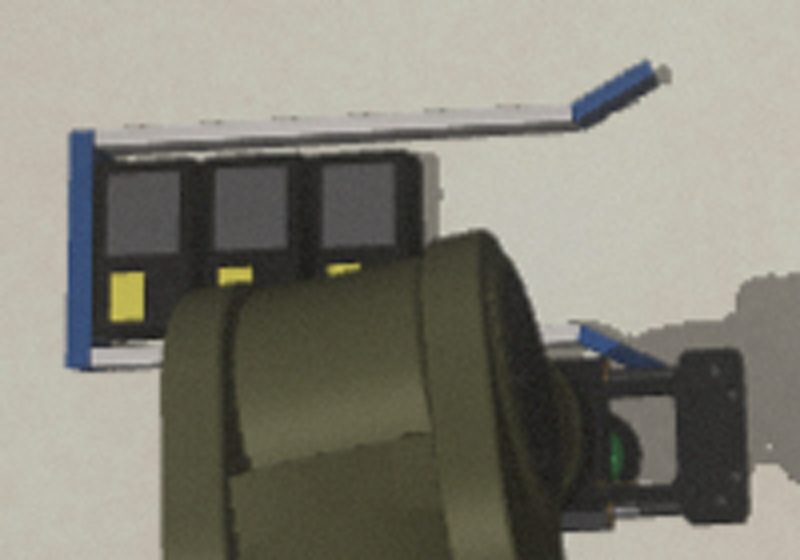

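The crop shows three cases snug against the stop with no gaps, and the button under the gripper. The two views agree on the button at about (0.4427, 0.071), z 0.013-0.02. Now I'll descend to press it.

```bash
python3 -m pendant '[[[0,0.0037,0.03],0,1],[[0,0,0.04],0,1],[[0,0,0.018],0,1],[[0,0,0],0,1]]'
python3 -m pendant '[[[0,0,0.003],0,1],[[0,0,0.003],0,1],[[0,0,0],0,1]]'
python3 -m pendant '[[[0,0,0.002],0,1],[[0,0,0.002],0,1],[[0,0,0],0,1]]'
```

```text
time: 13.9
tcp_pos: [0.4409, 0.0708, 0.0257]
eef_rot: [1.0, 0.028, -0.002, -0.0]
wrist_force: [0.5, -0.3, -0.5]
grip_width: 0.0004
time: 14.28
tcp_pos: [0.4429, 0.0706, 0.022]
eef_rot: [1.0, 0.028, 0.001, -0.0]
wrist_force: [0.1, 0.3, 2.9]
grip_width: 0.0004
time: 14.65
tcp_pos: [0.4428, 0.0706, 0.0177]
eef_rot: [1.0, 0.028, 0.001, -0.0]
wrist_force: [2.0, 1.6, 4.4]
grip_width: 0.0002
```

```bash
python3 -m pendant '[[[0,0,0.0015],0,1],[[0,0,0.0015],0,1],[[0,0,0],0,1]]'
```

```text
time: 15.02
tcp_pos: [0.4429, 0.0706, 0.0162]
eef_rot: [1.0, 0.028, 0.001, 0.0]
wrist_force: [-3.1, -0.2, 19.3]
grip_width: 0.0005
```

The force jumped to 19 N and the tool stalled at z = 0.0162, so the button is fully down. I'll release, move clear and check.

```bash
python3 -m pendant '[[[0,0,0],0,1],[[0,0,-0.02],0,1],[[0,0,-0.05],0,1],[[0,0,-0.06],0,1],[[0,0.05,-0.03],0,1],[[0,0.06,0],0,1],[[0,0.06,0],0,1],[[0,0.06,0],0,1],[[0,0.06,0],0,1],[[0,0.06,0],0,1],[[0,0.03,0],0,1],[[0,0,0],0,1],[[0,0,0],0,1]]'
python3 - <<'E'
from h import *
look('top','t8.png');look('side','s8.png')
a=np.load('pics/side.npz')['color'];b=np.load('pics/top.npz')['color']
cv2.imwrite('pics/f8.png',np.hstack([cv2.resize(b,(400,300)),cv2.resize(a,(400,300))])[:,:,::-1])
mo=np.array([.56975,.0804]);y=.0558;A=np.array([-np.sin(y),np.cos(y)]);X=[np.cos(y),np.sin(y)]
hs=cv2.cvtColor(b,cv2.COLOR_RGB2HSV); m=cv2.inRange(hs,(22,110,90),(35,255,255))
n,l,s,c=cv2.connectedComponentsWithStats(m)
for i in range(1,n):
    if 15<s[i,4]<400:
        v=pt('top',*c[i],.034)[:2]-mo;print('tag',c[i].round(1),'bay',(v@X).round(4),(v@A).round(4))
E
```

```text
time: 16.65
tcp_pos: [0.4624, -0.3075, 0.1731]
eef_rot: [1.0, 0.028, -0.001, -0.001]
wrist_force: [0.0, 0.1, -0.4]
grip_width: 0.0005
tag [134.1 137.5] bay 0.1684 0.2249
tag [148.2 222.5] bay -0.0287 0.1913
tag [175.5 221.6] bay -0.0296 0.1309
tag [121.1 223.8] bay -0.0287 0.2513
tag [459.9 219.1] bay -0.0541 -0.4898
```

View pics/f8.png

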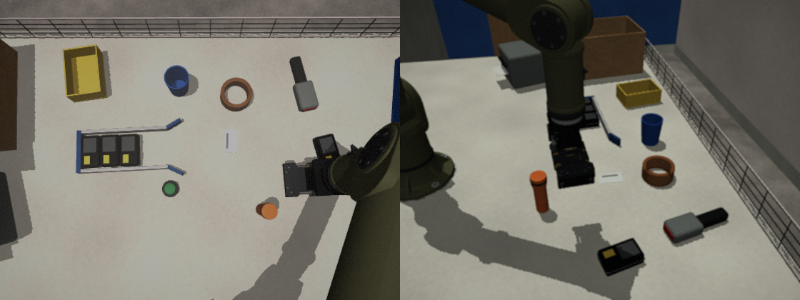

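```bash
python3 -c "
from station import job
print(job.close_job())"
```

```text
the job is handed in; nothing more can be done
None
```

The job is handed in: the bay holds three cases snug against the end stop, and the green button was pressed once after that. No verdict was reported.

- **Cases:** Two cases were already in the bay, so I gripped the nearer loose one, slid it in flat and pushed the row up with shut fingers. The push stalled at about 10 N. In the last top view the three tags sit 60 mm apart, which puts the case centres at about 0.12, 0.18 and 0.24 m in. The spare stayed where it was, about 0.49 m in front of the mouth.
- **Button:** I pressed until the force jumped to 19 N and the tool stopped, which I take as fully down, then released it. Its travel cannot be read directly, and I did not measure that it came back up; the last picture only shows it clear of the tool.
- **Bystanders and arm:** The torch, tape and cup show no shift by eye in the last pictures. The arm ended clear of everything, with a wrist force of about 0 N.
- **Time:** The run took about 17 s, and none of my checks failed or disagreed.

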